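# Ready a fuse holder: plug in its pocket, cap of unknown thread hand off and held

### The arm

A 6-joint arm with a two-finger parallel gripper is mounted at the origin on the work surface. World frame = base frame: x ahead of the robot, y to its left, z up, the work surface at z = 0. Lengths are in m, angles in rad, forces in N, time in s.
With the tool pointing down it reaches from about 0.35 to 0.85 m from the base axis. Payload 8.1 kg.
Tool frame: the origin (TCP) lies at the very end of the fingers, on their centre line; the grasp point (between the pads) lies 19 mm behind it; z points along the fingers, y is the direction in which the jaws open and shut (so a half turn about z gives the same grasp; the last joint's range is limited). The gripper opens to 93 mm and grips with 3 to 60 N. Pads are 15 mm wide; open, the fingers measure 128 mm over their backs; the gripper's body (75 mm by 188 mm) begins 65 mm behind the grasp point.
Start: joints at [-0.085, 0.13, 1.488, -0, 1.523, -0.085], TCP at [0.6, 0, 0.219] pointing down, gripper open.
Joint ranges: [-2.96, 2.96], [-0.89, 2.26], [0.02, 2.5], [-1.34, 4.48], [0, 2.73], [-2.66, 2.66]. Speed limits (rad/s): [2.39, 2.39, 2.79, 3.14, 3.14, 3.14].

### API

Orientations are given as a rotation vector (axis times angle).
In Python, from plant import * gives the robot as it stands.
- The arm moves only by the tool apply_moves, never from a script. Its argument "commands" is one flat list of numbers, 7 for each row, row after row: the shift along the world's x, y, z in cm, then the turn, a rotation vector about the world's x, y, z in rad, then the finger opening in cm, from 0 to 9.3. A call has 1 to 8 rows; each row shifts and turns the pose as measured when the row begins; what a row does not reach is not made up. A row lasts 1/8 s, in which the tool goes at most 62.5 mm and 10.7 degrees, less where a joint would pass 70% of its speed; a pose out of reach is approached as far as the arm can. A call with a gripper value outside its range is refused whole. The fingers move at their own pace and stop on an object; "squeeze" is the grip in N (left out, the last holds). Time passes only in rows, so rows that do not move let the fingers close. It gives the time, the measured TCP pose, the force and the opening at its end, in the units of the state.
- read_state(): the state, without advancing time (a new reading comes with each control period).
- read_camera(name): name is "scene" or "side" or "wrist"; returns (picture, depth): 400x640x3 uint8, blue, green, red; 400x640 float32, m along the optical axis (not along the pixel's ray), 0 where there is no reading.
- camera_model(name): a dict with "intrinsics" (3x3 intrinsics, pixels), "R" (3x3) and "t" (3): a world point X has camera coordinates R X + t. Camera axes: x right, y down, z forward; pixel columns grow to the right and rows downward; lengths in m; the calibration is good to about 2 mm. A picture is of the moment at which its call begins: read the wrist's pose just before it. camera_model takes no time and is no camera call; for the wrist camera it gives the pose at the moment of the call.
- close_job(): hands the job in, once; it reports no verdict.
Trained networks look in the newest picture that a camera, given by its name, has taken for a name from the list of things; names that differ only in an ending like _2 or _b are one class to them, and where a whole thing is asked for, a point or a joint stands for the part that bears it (a point fixed in the world has none). Each returns a list of dicts, best first, with "conf" (0 to 1); they miss things now and then, are a little off and sometimes report something else, mostly with a low value. They report only what shows in the picture. A call takes as long as a camera call. They do not tell look-alikes from the thing itself.
- find_in(query, camera): "point" ([x, y, z] in m, in the coordinates of the camera as it stood for that picture, good to about 4 mm: the middle of the surface that is visible of it).
- cut_out(query, camera): "mask" (400x640 bool, what is visible of it).
- spot_point(query, camera): "point" ([x, y, z] in m, in the coordinates of the camera as it stood for that picture, good to about 4 mm: a listed point, or the origin of a listed thing).
The state is a dict: "t": time; "q": joint angles; "dq": joint speeds; "joint_torque": joint torques, N m; "tool_pos": TCP position; "orientation": TCP orientation; "force": force on the tool from outside, world axes, zero at the start; "wrist_torque": the same for the moment, N m; "opening": finger opening in m.
Only numpy, scipy, OpenCV 4.12 (cv2) and the standard library are available. Lean on these libraries where they do the work, as an engineer would, in place of code of your own. Each camera call takes 0.05 s, during which the arm holds its last target. There are 200 camera calls.

### The job

Get the fuse holder on the plate with the round pocket ready for its new plug: first stand one of the flanged plugs in that pocket, flange down and fully home, and let go of it. Then take that holder's white cap, try which way it unscrews (it may have a left-hand or a right-hand thread), unscrew it and lift it straight off, and finish while still holding it still and level, rim down, about 10 cm above its holder. Leave the other plug, the other holder's cap and the things lying about where they are.

Things in the scene. Friction and masses are not known exactly. Their poses are not given: they have to be found in the camera images.
- pocket (a point): Centre of the floor of the round pocket in the pocket plate. The plate is fixed to the bench, grey, 170 x 100 mm, 14 mm thick; the pocket is 46 mm across and 7 mm deep (floor 7 mm above the bench). Site axes are the plate's: x along its long side, pointing away from the robot to within 25 degrees, z up.
- seat (a point): Point on the top face of the pocket plate, 90 mm from the pocket along the plate's +x, where the holder to be opened stands (whichever of holder_a and holder_b that is in this run).
- holder_a: One of two fixed fuse holders, alike outside. Black round foot, 66 mm across narrowing to 47 mm, 30 mm tall; origin at the centre of its underside, 14 mm above the bench. Inside the cap a brass threaded neck stands 19 mm above the foot. One holder stands on the pocket plate, the other on a like plate with a black terminal strip instead of a pocket; which is which changes.
- holder_b: The other fuse holder, same shape and origin, but the opposite thread hand. Which of the two is left-handed cannot be seen and is not told: it has to be tried. The holders' yaw is random and tells nothing.
- cap_a_center (a point): Centre (half-way up) of the cap on holder_a: white, round, 45 mm across, 40 mm tall, about 70 g, open rim down, z up. Screwed down its centre is 64 mm, its top 84 mm above the bench. Quarter-turn thread: the loosening way it turns with little resistance and is free to lift straight off when turned 45 to 78 degrees (aim for 62; it stops hard near 81); it need not rise while turning.
- cap_b_center (a point): Centre of the cap on holder_b, same cap, opposite thread hand: of the two, one loosens counterclockwise and one clockwise seen from above. Turned the wrong way a cap meets a hard stop within 8 degrees. Until free, a cap lifts no more than about 5 mm.
- plug_a_center (a point): Centre (half-way up) of one of two alike loose brass flanged plugs: 52 mm tall overall, a hub 26 mm across with a flange 42 mm across and 5 mm thick at one end; 80 g (may vary). This one starts standing flange down, its centre 26 mm above the bench, own z up (flange at its -z end).
- plug_b_center (a point): Centre of the other plug, same shape and size, which starts standing on its hub with the flange up, its centre 26 mm above the bench, own z up (flange at its +z end).
- fuse: Bystander, loose: spare cartridge fuse standing on end between the plugs, white with steel ends, 22 mm across, 38 mm tall. Origin at the centre of its underside.
- breaker: Bystander, loose: spare breaker module standing upright, white, 78 x 18 x 85 mm tall. Origin at the centre of its underside.
- meter: Bystander, loose: yellow hand meter lying flat, 150 x 75 mm, 45 mm tall at its dial. Origin at the centre of its underside.
- driver: Bystander, loose: screwdriver lying flat, about 200 mm long. Origin at the centre of its underside.
- penpot: Bystander, loose: white pot of pens, 84 mm across, 160 mm tall with the pens. Origin at the centre of its underside.
- tape: Bystander, loose: roll of black tape lying flat, 80 mm across, 19 mm tall. Origin at the centre of its underside.
- pliers: Bystander, loose: pliers lying flat, about 175 mm long. Origin at the centre of its underside.
Not all that is in view belongs to the job. Leave any purple look-alike of the part that bears plug_a_center alone.

How it is judged:
On the way:
1. a plug stands in the pocket, flange down and home, let go (((horizontal distance between plug_a_center and pocket below 0.005 m and z of plug_a_center in the frame of pocket between 0.022 and 0.0285 m and angle between plug_a_center's own z axis and vertical below 0.1 rad and contact force between the fingers and plug_a below 0.1 N) or (horizontal distance between plug_b_center and pocket below 0.005 m and z of plug_b_center in the frame of pocket between 0.022 and 0.0285 m and angle between plug_b_center's own z axis and vertical above 3.04 rad and contact force between the fingers and plug_b below 0.1 N))), for 0.2 s.
At the end, for the whole second after the job is handed in: A plug stands flange down on the pocket floor (5 mm, 0.1 rad), let go, the other moved under 40 mm; that plate's holder's cap is gripped (1 N), off its holder, over 60 mm above its screwed-down height, within 40 mm of its holder's axis, level within 0.25 rad, still (0.03 m/s) ((((horizontal distance between plug_a_center and pocket below 0.005 m and z of plug_a_center in the frame of pocket between 0.022 and 0.0285 m and angle between plug_a_center's own z axis and vertical below 0.1 rad and contact force between the fingers and plug_a below 0.1 N) and distance of plug_b_center from where it was at the start of the episode below 0.04 m) or ((horizontal distance between plug_b_center and pocket below 0.005 m and z of plug_b_center in the frame of pocket between 0.022 and 0.0285 m and angle between plug_b_center's own z axis and vertical above 3.04 rad and contact force between the fingers and plug_b below 0.1 N) and distance of plug_a_center from where it was at the start of the episode below 0.04 m)) and ((horizontal distance between holder_a and seat below 0.02 m and z of cap_a_center in the frame of holder_a above 0.11 m and horizontal distance between cap_a_center and holder_a below 0.04 m and angle between cap_a_center's own z axis and vertical below 0.25 rad and contact force between the fingers and cap_a above 1 N and linear speed of cap_a below 0.03 m/s and contact force between cap_a and holder_a below 0.1 N) or (horizontal distance between holder_b and seat below 0.02 m and z of cap_b_center in the frame of holder_b above 0.11 m and horizontal distance between cap_b_center and holder_b below 0.04 m and angle between cap_b_center's own z axis and vertical below 0.25 rad and contact force between the fingers and cap_b above 1 N and linear speed of cap_b below 0.03 m/s and contact force between cap_b and holder_b below 0.1 N))); the arm keeps its last pose, push and grip.
It fails at once if the other holder's cap is moved by more than 12 mm ((horizontal distance between holder_a and seat below 0.02 m and distance of cap_b_center from where it was at the start of the episode above 0.012 m) or (horizontal distance between holder_b and seat below 0.02 m and distance of cap_a_center from where it was at the start of the episode above 0.012 m)).
It fails at once if a bystander is moved by more than 40 mm (distance of any of fuse, breaker, meter, driver, penpot, tape, pliers from where it was at the start of the episode above 0.04 m).
It also fails if it takes over 58 s, if anything falls off the work surface, if the arm or the gripper's body presses on something with over 40 N, if the wrist force passes 120 N, or if a joint passes its speed limit or range.

## Working session

There is one attempt and no reset: what is moved stays moved. The work goes in short steps, Python scripts to look and compute and a tool call to move; the robot and the scene stay as the last step left them, time stands still between calls to the robot, and variables do not carry over. Pictures are saved under pics/ and viewed, about 8 in all and at most 12, crops included, and the job is handed in when it is done.

Besides the shell and the picture viewer there is one more tool, called after "Call:" as name(argument=value, ...), one argument or row to a line, values as JSON. apply_moves: Moves the arm, as the interface text tells. Its arguments: {"type":"object","properties":{"commands":{"type":"array"},"squeeze":{"type":"number"}},"required":["commands"]}

```bash
mkdir -p pics && cat > h.py <<'E'
from plant import *
import numpy as np, cv2
def w(name,p):
    m=camera_model(name); return np.array(m["R"]).T@(np.array(p)-np.array(m["t"]))
def cloud(name,d):
    m=camera_model(name);K=np.array(m["intrinsics"]);v,u=np.mgrid[0:400,0:640]
    P=np.stack([(u-K[0,2])/K[0,0]*d,(v-K[1,2])/K[1,1]*d,d],-1)
    return (P-np.array(m["t"]))@np.array(m["R"])
E
python3 - <<'E'
from h import *
ims=[]
for c in ["scene","side","wrist"]:
    im,d=read_camera(c); cv2.imwrite(f"pics/{c}0.png",im); np.save(f"pics/{c}0.npy",cloud(c,d)); ims.append(im)
for q in ["pocket","seat","cap_a_center","plug_a_center","plug_b_center","fuse","holder_a"]:
    for r in spot_point(q,"scene")[:4]: print(q,round(r["conf"],2),w("scene",r["point"]).round(3))
print(read_state())
E
```

```text
pocket 0.7 [0.466 0.189 0.007]
seat 0.67 [0.551 0.168 0.013]
cap_a_center 0.57 [0.552 0.164 0.061]
plug_a_center 0.76 [ 0.501 -0.082  0.025]
plug_a_center 0.5 [0.475 0.025 0.026]
plug_b_center 0.77 [ 0.624 -0.006  0.026]
fuse 0.64 [ 0.547 -0.012 -0.003]
holder_a 0.75 [ 0.547 -0.195  0.011]
holder_a 0.53 [0.555 0.172 0.014]
{'t': 0.5, 'q': array([-8.53582123e-02,  1.30406908e-01,  1.48821581e+00, -3.05870551e-05,
        1.52301763e+00, -8.53681015e-02]), 'dq': array([-0.00113928, -0.0015732 , -0.00231469,  0.00046438, -0.00071619,
       -0.00145735]), 'joint_torque': array([-7.29118183e-04, -5.59173238e+01, -4.91570413e+01,  7.66790612e-02,
        2.41883565e-02, -3.76139440e-05]), 'tool_pos': array([5.99988680e-01, 3.68091848e-05, 2.18622396e-01]), 'orientation': array([-2.22141699e+00, -2.22144220e+00,  8.49699673e-05]), 'force': array([-0.47423893, -0.05786012, -0.07547591]), 'wrist_torque': array([ 0.03656543, -0.02931984, -0.01694565]), 'opening': 0.09322065875064015}
```

View pics/scene0.png

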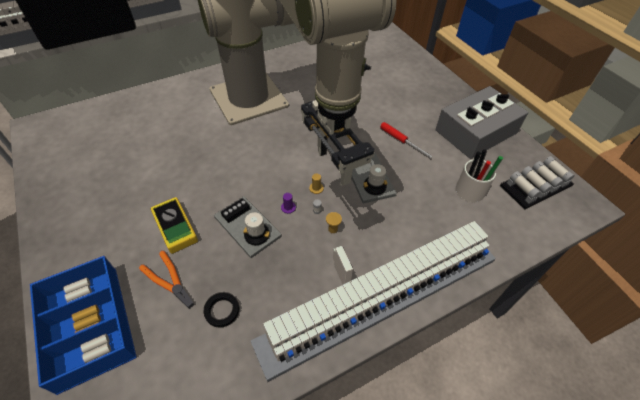

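View pics/side0.png

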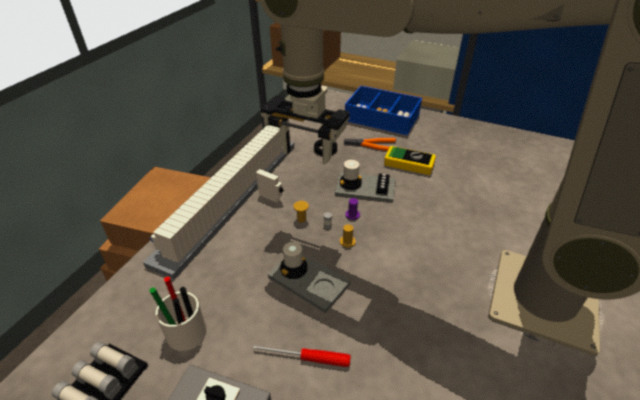

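The scene view has the robot at the top and +y to the right. The pocket plate is on the +y side, with its holder at pixel (375,180). The flange-down plug is at (316,183), the flange-up plug at (334,222), the purple look-alike at (289,203) and the fuse at (317,207). I'll refine these positions with the depth clouds.

```bash
python3 - <<'E'
from h import *
for c in ["scene","side","wrist"]:
    P=np.load(f"pics/{c}0.npy")
    for n,(x,y),r,z0,z1 in [("plugA top",(.475,.025),.03,.046,.058),("plugA fl",(.475,.025),.035,.003,.012),("plugB top",(.624,-.006),.035,.046,.058),("cap top",(.552,.166),.04,.079,.09),("cap2 top",(.547,-.195),.04,.079,.09),("fuse top",(.547,-.012),.025,.034,.043),("plate top",(.51,.178),.13,.0115,.0165)]:
        m=(np.hypot(P[...,0]-x,P[...,1]-y)<r)&(P[...,2]>z0)&(P[...,2]<z1)
        q=P[m]
        if len(q)<8: print(c,n,len(q)); continue
        cc,rr=cv2.minEnclosingCircle(q[:,:2].astype(np.float32))
        rect=cv2.minAreaRect(q[:,:2].astype(np.float32)*1000)
        print(c,n,len(q),"circ",np.round(cc,4),round(rr,4),"med",np.median(q,0).round(4), rect if "plate" in n else "")
E
```

```text
scene plugA top 60 circ [0.4745 0.0233] 0.0148 med [0.4764 0.0211 0.0509] 
scene plugA fl 65 circ [0.4758 0.0224] 0.0216 med [0.485  0.0165 0.0052] 
scene plugB top 179 circ [ 0.624  -0.0027] 0.022 med [ 0.6238 -0.0045  0.0511] 
scene cap top 163 circ [0.5555 0.17  ] 0.0225 med [0.5563 0.169  0.0834] 
scene cap2 top 223 circ [ 0.5546 -0.1922] 0.0231 med [ 0.5556 -0.1929  0.0832] 
scene fuse top 50 circ [ 0.5489 -0.0129] 0.0128 med [ 0.5484 -0.0133  0.0374] 
scene plate top 527 circ [0.512  0.1795] 0.0989 med [0.5321 0.1596 0.0136] ((512.1944580078125, 178.99835205078125), (101.3714370727539, 170.79278564453125), 78.09967041015625)
side plugA top 67 circ [0.4762 0.0225] 0.0143 med [0.4735 0.0241 0.0519] 
side plugA fl 99 circ [0.4722 0.0261] 0.0333 med [0.4693 0.0315 0.0059] 
side plugB top 140 circ [ 0.6204 -0.0041] 0.0227 med [ 0.6203 -0.0014  0.052 ] 
side cap top 236 circ [0.5544 0.1696] 0.0229 med [0.5528 0.1717 0.084 ] 
side cap2 top 127 circ [ 0.5545 -0.1929] 0.0239 med [ 0.5521 -0.19    0.0841] 
side fuse top 43 circ [ 0.547  -0.0136] 0.0116 med [ 0.5478 -0.0125  0.0381] 
side plate top 1518 circ [0.5098 0.1792] 0.0977 med [0.4941 0.193  0.0141] ((509.8606872558594, 178.50222778320312), (102.31562042236328, 171.49990844726562), 77.9642333984375)
wrist plugA top 398 circ [0.4755 0.0224] 0.013 med [0.4763 0.0228 0.0525] 
wrist plugA fl 360 circ [0.4708 0.0266] 0.027 med [0.4844 0.0291 0.0056] 
wrist plugB top 926 circ [ 0.6217 -0.0035] 0.0208 med [ 0.6218 -0.0027  0.0527] 
wrist cap top 1689 circ [0.5547 0.1692] 0.0225 med [0.5552 0.1659 0.0846] 
wrist cap2 top 880 circ [ 0.5539 -0.1928] 0.0229 med [ 0.5541 -0.1898  0.0848] 
wrist fuse top 246 circ [ 0.5477 -0.0133] 0.0113 med [ 0.5479 -0.0125  0.0386] 
wrist plate top 6297 circ [0.5099 0.1759] 0.097 med [0.5023 0.1582 0.0145] ((509.6573181152344, 175.60205078125), (93.6264419555664, 170.54896545410156), 78.50701904296875)
```

View pics/wrist0.png

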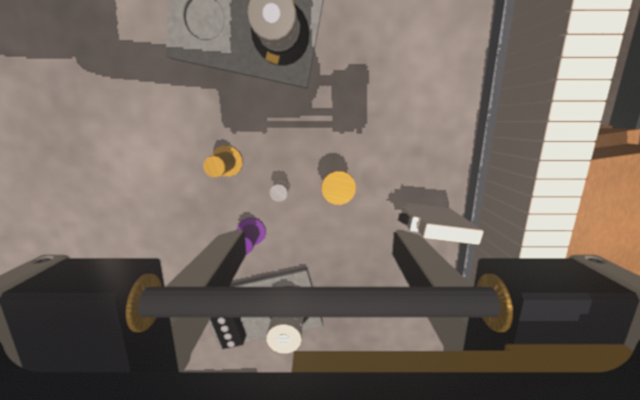

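Call:
apply_moves(
  commands=[-1.6,0.3,-1.2,0,0,0.17,9.3,-1.6,0.3,-1.2,0,0,0.17,9.3,-1.6,0.3,-1.2,0,0,0.17,9.3,-1.6,0.3,-1.2,0,0,0.17,9.3,-1.6,0.3,-1.2,0,0,0.17,9.3,-1.6,0.3,-1.2,0,0,0.17,9.3,-1.6,0.3,-1.2,0,0,0.17,9.3,-1.25,0.15,-1.2,0,0,0.17,9.3],
  squeeze=15,
)

```text
t: 1.5
tool_pos: [0.4735, 0.0229, 0.1218]
orientation: [0.263, 3.128, 0.005]
force: [0.8, -0.3, 0.1]
opening: 0.0933
```

Call:
apply_moves(
  commands=[0.2,-0.03,-3.5,0,0,-0.04,7,0,0,-3.0,0,0,0,6,0,0,-2.2,0,0,0,6,0,0,-1.5,0,0,0,6],
)

```text
t: 2.0
tool_pos: [0.4759, 0.0227, 0.0184]
orientation: [0.321, 3.118, 0.005]
force: [-0.5, 0.5, -0.1]
opening: 0.061
```

```bash
python3 - <<'E'
from h import *
s=read_state();print(s["tool_pos"].round(4),s["orientation"].round(3),s["force"].round(1))
im,d=read_camera("wrist");P=cloud("wrist",d);cv2.imwrite("pics/w1.png",im)
m=(np.hypot(P[...,0]-.4755,P[...,1]-.0225)<.03)&(P[...,2]>.046)&(P[...,2]<.058)
q=P[m];print(len(q))
if len(q)>8: print(cv2.minEnclosingCircle(q[:,:2].astype(np.float32)),np.median(q,0))
for r in spot_point("plug_a_center","wrist"): print(r["conf"],w("wrist",r["point"]))
E
```

```text
[0.4759 0.0227 0.0184] [0.321 3.118 0.005] [-0.5  0.5 -0.1]
1737
((0.4737480878829956, 0.022443166002631187), 0.013115274719893932) [0.47201147 0.02293658 0.05064768]
0.56 [0.47601165 0.024188   0.02885939]
```

Call:
apply_moves(
  commands=[0,0,0,0,0,0,3.5,0,0,0,0,0,0,2.0,0,0,0,0,0,0,2.0,0,0,0.6,0,0,0,2.0,0,0,3.4,0,0,0,2.0],
  squeeze=20,
)

```text
t: 2.72
tool_pos: [0.4749, 0.0228, 0.0594]
orientation: [0.322, 3.121, 0.005]
force: [-0.3, -0.7, -0.9]
opening: 0.0258
```

```bash
python3 - <<'E'
from h import *
s=read_state();print(s["tool_pos"].round(4),s["orientation"].round(3),s["force"].round(1),s["opening"])
im,d=read_camera("wrist");P=cloud("wrist",d);cv2.imwrite("pics/w2.png",im)
T=s["tool_pos"]
m=(np.hypot(P[...,0]-T[0],P[...,1]-T[1])<.02)&(P[...,2]>T[2]+.028)&(P[...,2]<T[2]+.042)
q=P[m];print(len(q))
if len(q)>8: print(cv2.minEnclosingCircle(q[:,:2].astype(np.float32)),np.median(q,0)-T)
# pocket: floor points from wrist0
for c in ["wrist","side"]:
    P=np.load(f"pics/{c}0.npy")
    m=(np.hypot(P[...,0]-.467,P[...,1]-.188)<.03)&(P[...,2]<.0105)&(P[...,2]>.004)
    q=P[m];print(c,len(q),cv2.minEnclosingCircle(q[:,:2].astype(np.float32)),np.median(q,0))
E
```

```text
[0.4749 0.0228 0.0594] [0.322 3.121 0.005] [-0.3 -0.7 -0.9] 0.02576079887439324
2121
((0.471908837556839, 0.02336135134100914), 0.01935730129480362) [-0.00040961  0.00026868  0.03372765]
wrist 1279 ((0.46542367339134216, 0.1887507140636444), 0.02281743660569191) [0.46481086 0.18863318 0.00755194]
side 227 ((0.4672999382019043, 0.1826869547367096), 0.026500321924686432) [0.46795777 0.18290005 0.00728069]
```

Call:
apply_moves(
  commands=[-0.2,3.5,0,0,0,0,2.0,-0.3,5.0,0,0,0,0,2.0,-0.2,5.0,0,0,0,0,2.0,-0.2,3.1,0,0,0,0,2.0,0,0,0,0,0,0,2.0],
)

```text
t: 3.4
tool_pos: [0.4731, 0.1932, 0.0715]
orientation: [0.324, 3.103, 0.009]
force: [-0.2, -1.0, -1.0]
opening: 0.0258
```

```bash
python3 - <<'E'
from h import *
s=read_state();T=s["tool_pos"];print(T.round(4),s["orientation"].round(3),s["force"].round(1))
im,d=read_camera("wrist");P=cloud("wrist",d);cv2.imwrite("pics/w3.png",im);np.save("pics/w3.npy",P)
m=(np.hypot(P[...,0]-.466,P[...,1]-.1885)<.026)&(P[...,2]<.0105)&(P[...,2]>.004)
q=P[m];print(len(q), q.min(0) if len(q) else "",q.max(0) if len(q) else "")
im,d=read_camera("side");P=cloud("side",d)
m=(np.hypot(P[...,0]-.466,P[...,1]-.1885)<.03)
for n,z0,z1 in [("top",T[2]+.028,T[2]+.038),("flange",T[2]-.021,T[2]-.010)]:
    q=P[m&(P[...,2]>z0)&(P[...,2]<z1)];print(n,len(q))
    if len(q)>8: print(cv2.minEnclosingCircle(q[:,:2].astype(np.float32)),q.min(0),q.max(0))
cv2.imwrite("pics/s3.png",cv2.resize(im[180:330,220:400],None,fx=4,fy=4))
E
```

```text
[0.4731 0.1932 0.0715] [0.324 3.103 0.009] [-0.2 -1.  -1. ]
1119 [0.44546194 0.16371955 0.00555081] [0.47670212 0.20974829 0.0104087 ]
top 27
((0.463628351688385, 0.19238942861557007), 0.02597997896373272) [0.45742811 0.1670136  0.09957567] [0.47012162 0.21776527 0.10934689]
flange 81
((0.4707566499710083, 0.19285421073436737), 0.02072884514927864) [0.45262621 0.1759341  0.05064484] [0.49005788 0.21268633 0.06079518]
```

View pics/w3.png

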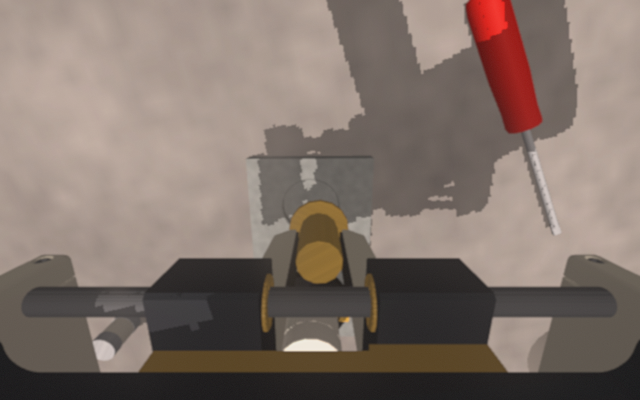

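View pics/s3.png

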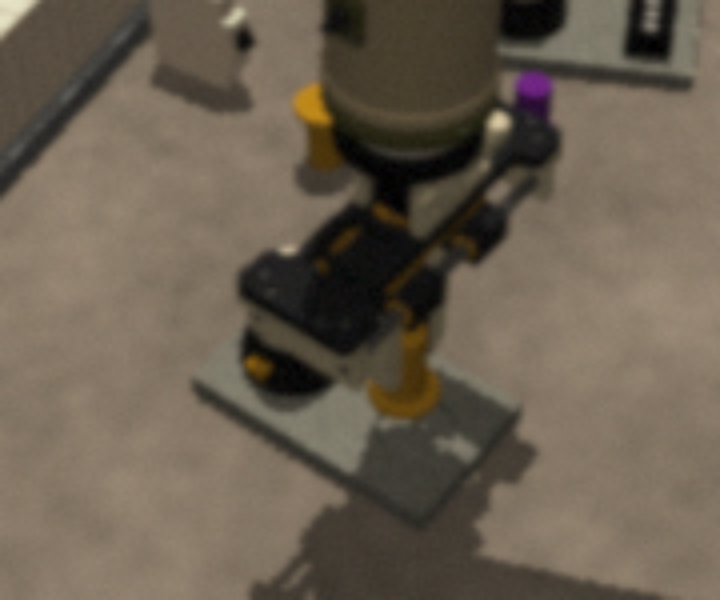

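The plug is held upright, with its flange at about (320,215) in the wrist view. The pocket rim shows behind it at about (312,200), so the plug sits 0.5–1 cm past the pocket in +x. I'll correct that and the slight tilt, then come lower.

Call:
apply_moves(
  commands=[-0.6,-0.45,0,0,0.02,0,2.0,0,0,-1.6,0,0,0,2.0,0,0,-1.6,0,0,0,2.0,0,0,0,0,0,0,2.0],
)

```text
t: 4.0
tool_pos: [0.4682, 0.184, 0.0375]
orientation: [0.335, 3.121, 0.006]
force: [-0.7, 3.0, 5.9]
opening: 0.0255
```

```bash
cat > fit.py <<'E'
from h import *
from scipy.optimize import least_squares
s=read_state();T=s["tool_pos"];print(T.round(4),s["orientation"].round(3),s["force"].round(1))
im,d=read_camera("wrist");P=cloud("wrist",d);cv2.imwrite("pics/w4.png",cv2.resize(im[120:300,200:440],None,fx=3,fy=3))
def fit(m,R,name):
    # boundary pixels, robust circle of known radius
    q=P[m][:,:2]
    if len(q)<20: print(name,len(q));return
    h=cv2.convexHull(q.astype(np.float32))[:,0]
    r=least_squares(lambda c:np.hypot(*(h-c).T)-R,q.mean(0),loss="soft_l1",f_scale=.0005)
    print(name,len(q),r.x.round(4),np.abs(r.fun).mean().round(4),"z",np.median(P[m][:,2]).round(4))
near=np.hypot(P[...,0]-.466,P[...,1]-.1885)
Z=P[...,2]
b=T[2]-.0184
fit((near<.03)&(Z>b+.002)&(Z<b+.0075),.021,"flange")
fit((near<.027)&(Z<.0105)&(Z>.003),.023,"pocket")
fit((np.hypot(P[...,0]-T[0],P[...,1]-T[1])<.018)&(Z>b+.047)&(Z<b+.056),.013,"hubtop")
E
python3 fit.py
```

```text
[0.4682 0.184  0.0375] [0.335 3.121 0.006] [-0.7  3.   5.9]
flange 92 [0.4758 0.1816] 0.0017 z 0.0238
pocket 450 [0.4681 0.1877] 0.0003 z 0.0076
hubtop 1256 [0.4662 0.1845] 0.0019 z 0.0667
```

View pics/w4.png

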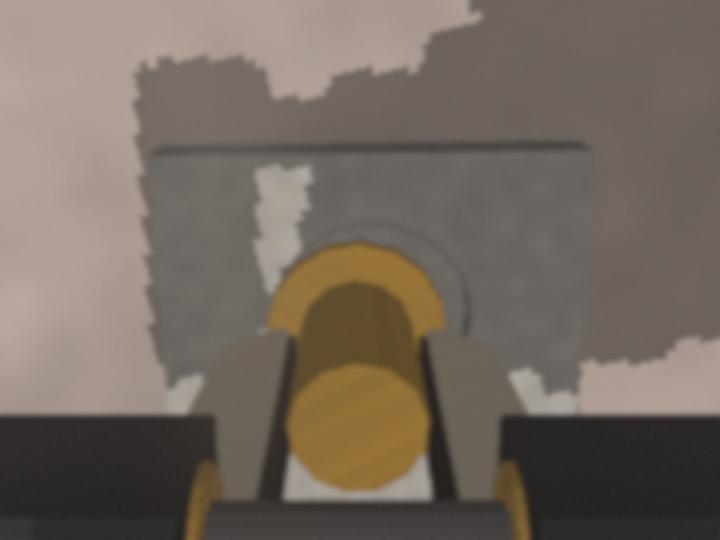

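The flange (centre column about 357 in the crop) is left of the pocket (centre column about 375). The plug therefore needs about +3.5 mm in y and +2 mm in x.

Call:
apply_moves(
  commands=[0.15,0.35,0,0,0,0,2.0,0,0,0,0,0,0,2.0,0,0,0,0,0,0,2.0],
)

```text
t: 4.42
tool_pos: [0.4687, 0.1859, 0.0353]
orientation: [-0.337, -3.123, -0.002]
force: [-0.4, 0.8, -1.0]
opening: 0.0256
```

```bash
cat >> fit.py <<'E'
# image-space: residual edges of predicted circles
m=camera_model("wrist");K=np.array(m["intrinsics"]);R=np.array(m["R"]);t=np.array(m["t"])
def proj(X):
    c=X@R.T+t;p=c@K.T;return p[:,:2]/p[:,2:]
a=np.linspace(0,2*np.pi,72)
def ring(x,y,z,r): return proj(np.stack([x+r*np.cos(a),y+r*np.sin(a),0*a+z],1))
big=cv2.resize(im,None,fx=3,fy=3,interpolation=cv2.INTER_CUBIC)
for (x,y,z,r,c) in [(.467,.1882,.014,.023,(0,0,255)),(T[0],T[1],b+.005,.021,(255,0,0)),(T[0],T[1],b+.052,.013,(0,255,0))]:
    for p in ring(x,y,z,r): cv2.circle(big,tuple(int(v) for v in p*3+1),1,c,-1)
cv2.imwrite("pics/w5.png",big[360:900,600:1320])
E
python3 fit.py
```

```text
[0.4687 0.1859 0.0353] [-3.370e-01 -3.123e+00 -2.000e-03] [-0.4  0.8 -1. ]
flange 95 [0.4748 0.1905] 0.0015 z 0.0215
pocket 374 [0.4681 0.1877] 0.0002 z 0.0075
hubtop 1076 [0.4661 0.1853] 0.0018 z 0.0644
```

View pics/w5.png

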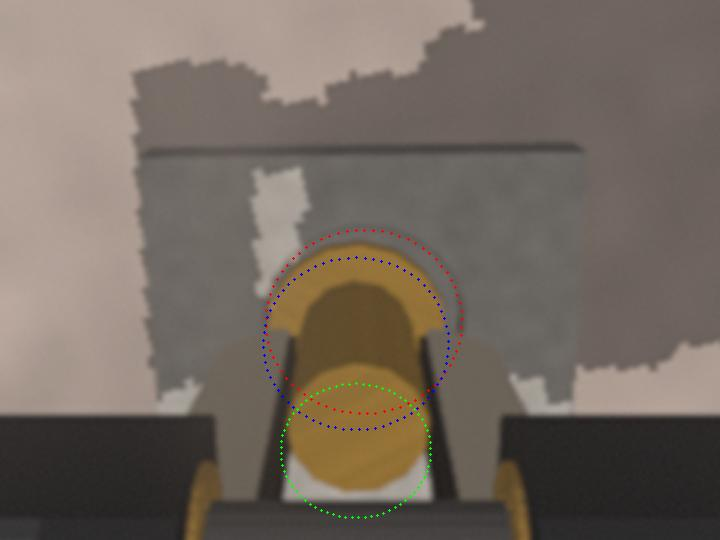

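Call:
apply_moves(
  commands=[0.17,0.24,0,0,0,0,2.0,0,0,0,0,0,0,2.0,0,0,-0.3,0,0,0,2.0],
)

```text
t: 4.85
tool_pos: [0.47, 0.1883, 0.0317]
orientation: [-0.337, -3.122, -0.002]
force: [-1.1, -0.2, -1.3]
opening: 0.0253
```

```bash
python3 fit.py
```

```text
[0.47   0.1883 0.0317] [-3.370e-01 -3.122e+00 -2.000e-03] [-1.1 -0.2 -1.3]
flange 114 [0.4588 0.19  ] 0.0046 z 0.0173
pocket 428 [0.4678 0.1876] 0.0002 z 0.0071
hubtop 542 [0.4677 0.1902] 0.0024 z 0.0607
```

Call:
apply_moves(
  commands=[0,0,-0.2,0,0,0,2.0,0,0,-0.2,0,0,0,2.0,0,0,0,0,0,0,2.0],
)

```text
t: 5.28
tool_pos: [0.4703, 0.1879, 0.0309]
orientation: [-0.337, -3.122, 0.0]
force: [0.1, -0.3, -1.4]
opening: 0.0251
```

```bash
python3 fit.py
```

```text
[0.4703 0.1879 0.0309] [-0.337 -3.122  0.   ] [ 0.1 -0.3 -1.4]
flange 715 [0.4567 0.1901] 0.005 z 0.015
pocket 422 [0.4681 0.1877] 0.0001 z 0.0076
hubtop 1281 [0.4678 0.1866] 0.0018 z 0.0602
```

View pics/w5.png

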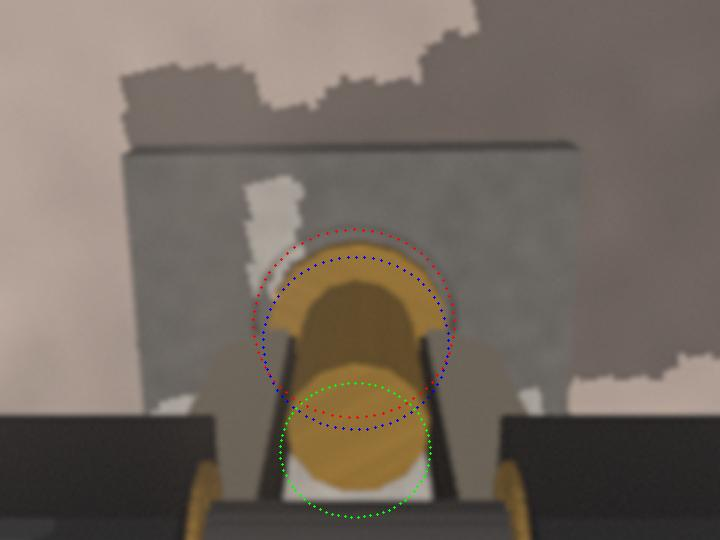

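The flange now looks concentric with the pocket rim (far edges at rows 243 and 230 in the crop). I'll push down.

Call:
apply_moves(
  commands=[0,0,-0.3,0,0,0,2.0,0,0,-0.4,0,0,0,2.0],
)

```text
t: 5.58
tool_pos: [0.4725, 0.1876, 0.0287]
orientation: [0.336, 3.122, -0.001]
force: [-11.6, -8.5, 28.7]
opening: 0.0256
```

```bash
python3 fit.py
```

```text
[0.4725 0.1876 0.0287] [ 3.360e-01  3.122e+00 -1.000e-03] [-11.6  -8.5  28.7]
flange 2182 [0.4569 0.1917] 0.0049 z 0.0141
pocket 453 [0.4683 0.1877] 0.0002 z 0.0076
hubtop 1850 [0.4691 0.1889] 0.0016 z 0.0595
```

Call:
apply_moves(
  commands=[-0.2,-0.05,0,0,0,0,2.0,0,0,-0.1,0,0,0,2.0],
)

```text
t: 5.88
tool_pos: [0.4714, 0.1871, 0.0287]
orientation: [0.336, 3.12, -0.0]
force: [-6.7, -1.7, 12.9]
opening: 0.0257
```

```bash
python3 fit.py
```

```text
[0.4714 0.1871 0.0287] [ 0.336  3.12  -0.   ] [-6.7 -1.7 12.9]
flange 2171 [0.4564 0.1895] 0.0049 z 0.0142
pocket 341 [0.4681 0.1878] 0.0002 z 0.0077
hubtop 1865 [0.4674 0.1884] 0.0016 z 0.0596
```

Call:
apply_moves(
  commands=[-0.15,0,0,0,0,0,2.0,0,0,0,0,0,0,3.0,0,0,0,0,0,0,4.5],
)

```text
t: 6.3
tool_pos: [0.4697, 0.1873, 0.0279]
orientation: [0.336, 3.121, -0.0]
force: [0.5, 0.2, -0.3]
opening: 0.0362
```

```bash
python3 fit.py
```

```text
[0.4697 0.1873 0.0279] [ 0.336  3.121 -0.   ] [ 0.5  0.2 -0.3]
flange 2637 [0.4568 0.1879] 0.0063 z 0.0138
pocket 279 [0.4681 0.1877] 0.0003 z 0.0078
hubtop 1754 [0.4663 0.1875] 0.0019 z 0.0594
```

View pics/w5.png

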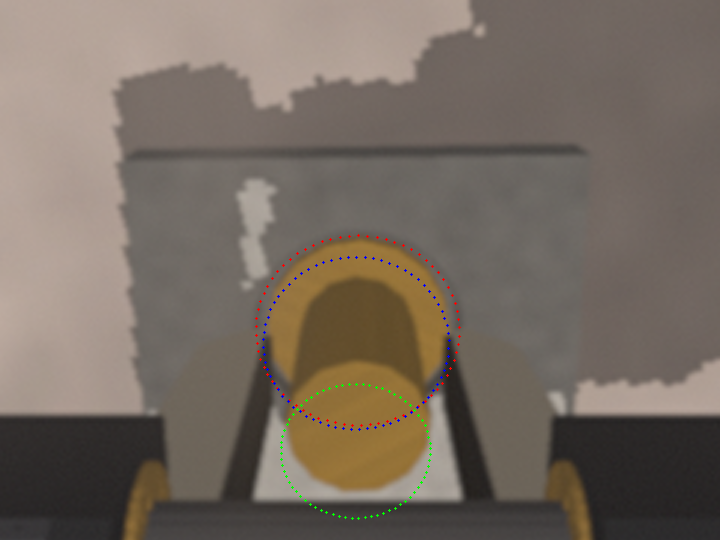

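The plug is released and its flange lies inside the projected pocket rim. I'll lift away and check the height.

Call:
apply_moves(
  commands=[0,0,0,0,0,0,6.0,0,0,1.5,0,0,0,6.0,0,0,3.5,0,0,0,9.3,0,0,4.5,0,0,0,9.3,0,0,3.0,0,0,0,9.3],
)

```text
t: 6.98
tool_pos: [0.4667, 0.1864, 0.156]
orientation: [-0.336, -3.121, 0.004]
force: [0.5, -0.4, -0.2]
opening: 0.0857
```

```bash
cat > chk.py <<'E'
from h import *
s=read_state();print(s["tool_pos"].round(4),s["orientation"].round(3),s["q"].round(2))
for c in ["wrist","side","scene"]:
    im,d=read_camera(c);P=cloud(c,d);cv2.imwrite(f"pics/chk_{c}.png",im);Z=P[...,2]
    n=np.hypot(P[...,0]-.467,P[...,1]-.188)
    for nm,mm in [("hub",(n<.022)&(Z>.054)&(Z<.075)),("flange",(n<.026)&(Z>.008)&(Z<.0135)),("cap",(np.hypot(P[...,0]-.5548,P[...,1]-.1695)<.04)&(Z>.079)&(Z<.09))]:
        q=P[mm]
        if len(q)>8: print(c,nm,len(q),np.round(cv2.minEnclosingCircle(q[:,:2].astype(np.float32))[0],4),round(cv2.minEnclosingCircle(q[:,:2].astype(np.float32))[1],4),"zmed",np.median(q[:,2]).round(4))
E
python3 chk.py
```

```text
[0.4667 0.1864 0.156 ] [-0.336 -3.121  0.004] [ 0.28 -0.09  1.83 -0.    1.41 -1.08]
wrist hub 579 [0.4687 0.1888] 0.013 zmed 0.0637
wrist flange 138 [0.47   0.1886] 0.023 zmed 0.0118
wrist cap 447 [0.5491 0.172 ] 0.0207 zmed 0.0882
side hub 93 [0.4659 0.1871] 0.0137 zmed 0.0587
side flange 121 [0.4667 0.1879] 0.0259 zmed 0.0119
side cap 233 [0.5538 0.1691] 0.0234 zmed 0.0841
scene hub 52 [0.4678 0.1888] 0.0143 zmed 0.0578
scene flange 70 [0.4672 0.1873] 0.0257 zmed 0.0114
scene cap 165 [0.5548 0.1686] 0.024 zmed 0.0834
```

The plug is home: the side and scene clouds give the hub top at 0.0587 and 0.0578 (expected 0.059) and it is centred within about 1 mm. Next is the cap.

Call:
apply_moves(
  commands=[3.0,-0.6,0,0,0,0,9.3,4.0,-0.7,-1.5,0,0,0,9.3,1.8,-0.4,-1.5,0,0,0,9.3,0,0,-1.0,0,0,0,9.3,0,0,0,0,0,0,9.3],
)

```text
t: 7.75
tool_pos: [0.5544, 0.1689, 0.1112]
orientation: [-0.334, -3.118, 0.005]
force: [0.8, -0.2, -0.5]
opening: 0.093
```

Call:
apply_moves(
  commands=[0,0,-2.2,0,0,0,7.5,0,0,-2.0,0,0,0,7.5,0,0,-1.0,0,0,0,7.0,0,0,-0.2,0,0,0,6.0,0,0,0,0,0,0,6.0],
  squeeze=25,
)

```text
t: 8.38
tool_pos: [0.5531, 0.1701, 0.0571]
orientation: [-0.332, -3.119, 0.004]
force: [-0.4, 0.6, 0.1]
opening: 0.061
```

Small xy correction, then close.

Call:
apply_moves(
  commands=[0.15,-0.1,-0.3,0,0,0,5.4,0,0,0,0,0,0,4.8,0,0,0,0,0,0,4.0,0,0,0,0,0,0,4.0,0,0,0,0,0,0,4.0],
)

```text
t: 9.0
tool_pos: [0.5558, 0.1693, 0.0556]
orientation: [-0.332, -3.122, 0.002]
force: [-0.4, 0.1, -1.4]
opening: 0.0444
```

```bash
python3 -c "
from h import *
s=read_state();print(s['tool_pos'].round(4),s['orientation'].round(4),s['force'].round(2),s['wrist_torque'].round(3),s['opening'],s['q'].round(3))"
```

```text
[0.5558 0.1693 0.0556] [-3.3240e-01 -3.1215e+00  2.1000e-03] [-0.42  0.08 -1.42] [ 0.159 -0.047 -0.021] 0.044378567233597545 [ 2.080e-01  2.180e-01  1.698e+00 -1.000e-03  1.228e+00 -1.151e+00]
```

Call:
apply_moves(
  commands=[0,0,0,0,0,0.08,4.0,0,0,0,0,0,0.08,4.0,0,0,0,0,0,0.06,4.0],
  squeeze=25,
)

```text
t: 9.38
tool_pos: [0.5558, 0.1692, 0.0556]
orientation: [0.022, -3.139, 0.003]
force: [-0.1, 0.2, 0.1]
opening: 0.0445
```

```bash
python3 -c "
from h import *
s=read_state();print(s['tool_pos'].round(4),s['orientation'].round(4),s['force'].round(2),s['wrist_torque'].round(3),s['opening'],s['q'].round(3))"
```

```text
[0.5558 0.1692 0.0556] [ 2.2300e-02 -3.1391e+00  3.0000e-03] [-0.11  0.25  0.06] [ 0.07  -0.1    0.037] 0.04449168719685748 [ 0.208  0.218  1.698 -0.002  1.228 -1.376]
```

It turned 13° CCW with almost no torque, so it loosens counterclockwise. I'll continue to about 62°.

Call:
apply_moves(
  commands=[0,0,0,0,0,0.12,4.0,0,0,0,0,0,0.12,4.0,0,0,0,0,0,0.12,4.0,0,0,0,0,0,0.12,4.0,0,0,0,0,0,0.12,4.0,0,0,0,0,0,0.12,4.0],
)

```text
t: 10.12
tool_pos: [0.556, 0.169, 0.0556]
orientation: [1.161, -2.918, 0.005]
force: [0.3, -0.0, -0.5]
opening: 0.0444
```

```bash
python3 -c "
from h import *
s=read_state();o=s['orientation'];print(s['tool_pos'].round(4),o.round(4),s['force'].round(2),s['wrist_torque'].round(3),s['opening'],s['q'].round(3),2*(np.degrees(np.arctan2(o[1],o[0]))%180)-2*83.92)"
```

```text
[0.556  0.169  0.0556] [ 1.1614 -2.9181  0.0046] [ 0.32 -0.03 -0.46] [ 0.173 -0.029  0.007] 0.04442970430923447 [ 0.209  0.217  1.7   -0.003  1.225 -2.118] 55.565177884498155
```

Now at 55.6°; 6° more, then lift gently.

Call:
apply_moves(
  commands=[0,0,0,0,0,0.1,4.0,0,0,0,0,0,0,4.0,0,0,0.5,0,0,0,4.0,0,0,0.7,0,0,0,4.0],
)

```text
t: 10.62
tool_pos: [0.5555, 0.1692, 0.0675]
orientation: [1.305, -2.856, 0.004]
force: [0.2, 0.1, -0.5]
opening: 0.0445
```

```bash
python3 -c "
from h import *
s=read_state();o=s['orientation'];print(s['tool_pos'].round(4),o.round(4),s['force'].round(2),s['wrist_torque'].round(3),s['opening'],s['q'].round(3),2*(np.degrees(np.arctan2(o[1],o[0]))%180)-2*83.92)"
```

```text
[0.5555 0.1692 0.0675] [ 1.3048 -2.8559  0.0038] [ 0.2   0.1  -0.52] [ 0.244 -0.064 -0.001] 0.044522725628066966 [ 0.209  0.202  1.693 -0.003  1.248 -2.218] 61.27144091375777
```

It rose 12 mm without resistance, so it is free. I'll lift to about 10 cm.

Call:
apply_moves(
  commands=[0,0,1.2,0,0,0,4.0,0,0,1.8,0,0,0,4.0,0,0,2.0,0,0,0,4.0,0,0,1.8,0,0,0,4.0,0,0,1.0,0,0,0,4.0,0,0,0.5,0,0,0,4.0,0,0,0,0,0,0,4.0,0,0,0,0,0,0,4.0],
)

```text
t: 11.62
tool_pos: [0.5565, 0.169, 0.1589]
orientation: [-1.302, 2.857, -0.006]
force: [0.5, -0.7, -0.6]
opening: 0.0441
```

```bash
python3 chk.py && python3 - <<'E'
from h import *
a=cv2.imread("pics/chk_side.png")[140:340,200:420];b=cv2.imread("pics/chk_scene.png")[100:300,240:460]
cv2.imwrite("pics/fin.png",cv2.resize(np.hstack([a,b]),None,fx=1.8,fy=1.8))
for c in ["side","scene"]:
    im,d=read_camera(c);P=cloud(c,d)
    for n,(x,y),r,z0,z1 in [("plugB",(.622,-.0035),.035,.046,.058),("cap2",(.554,-.1928),.04,.079,.09),("cap held",(.5548,.169),.035,.135,.2)]:
        q=P[(np.hypot(P[...,0]-x,P[...,1]-y)<r)&(P[...,2]>z0)&(P[...,2]<z1)]
        if len(q)>8: print(c,n,len(q),np.round(cv2.minEnclosingCircle(q[:,:2].astype(np.float32))[0],4),q[:,2].min().round(3),q[:,2].max().round(3))
E
```

```text
[0.5565 0.169  0.1589] [-1.302  2.857 -0.006] [ 0.21  0.11  1.62 -0.    1.41 -2.22]
wrist hub 628 [0.4669 0.188 ] 0.0131 zmed 0.0593
wrist flange 600 [0.4673 0.1876] 0.0257 zmed 0.0123
side hub 90 [0.4661 0.1874] 0.0132 zmed 0.0589
side flange 125 [0.467  0.1876] 0.0255 zmed 0.0118
scene hub 53 [0.4674 0.1886] 0.0145 zmed 0.0583
scene flange 70 [0.4676 0.1872] 0.0257 zmed 0.0117
side cap2 128 [ 0.5535 -0.1939] 0.079 0.087
side cap held 174 [0.5493 0.1806] 0.145 0.19
scene plugB 177 [ 0.6222 -0.0034] 0.046 0.056
scene cap2 220 [ 0.5548 -0.1923] 0.079 0.087
scene cap held 84 [0.559  0.1669] 0.146 0.178
```

View pics/fin.png

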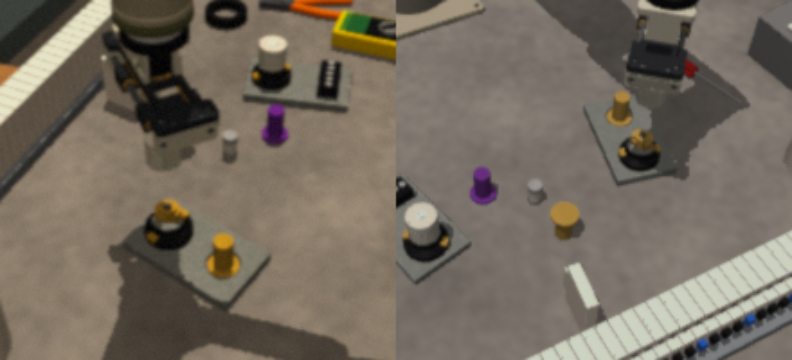

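The picture shows the plug standing in the pocket at (222,255), the bare brass neck on the holder at (170,212), and the cap held level in the jaws above it at (165,150). The other plug, the other cap and the fuse haven't moved. I'll let it settle for a moment, then hand in.

Call:
apply_moves(
  commands=[0,0,0,0,0,0,4.0,0,0,0,0,0,0,4.0],
)

```text
t: 12.12
tool_pos: [0.5565, 0.1689, 0.1587]
orientation: [-1.302, 2.857, -0.006]
force: [-0.1, 0.1, -0.2]
opening: 0.0446
```

```bash
python3 -c "
from h import *
s=read_state();print(s['tool_pos'].round(4),np.abs(s['dq']).max().round(4),s['opening'],s['t']);print(close_job())"
```

```text
[0.5565 0.1689 0.1587] 0.0015 0.04461727209404618 12.125
the job is handed in; nothing more can be done
None
```

The job is handed in at 12.1 s. The flange-down plug stands in the pocket, and the white cap is off its holder and held about 10 cm above it.

- **Plug:** I put it in flange down and let go. It bound against the pocket wall on the way in, with about 29 N upward on the tool. I backed off in x and released it. The last checks put its hub top at 58–59 mm above the bench (59 expected), within about 1 mm of the pocket centre.
- **Cap:** It loosens counterclockwise. I turned it 61° with almost no torque, and it lifted off freely. At hand-in it was gripped at 44.6 mm opening with the arm still and level, and the last picture shows the holder's neck bare.
- **Other things:** The other plug and the other cap measured where they started. I did not measure the bystanders again, but nothing was handled near them.
- **Disagreement:** While the plug was gripped, the wrist camera read it 2–4 mm off from the tool position. One reading just after release, taken with the arm moving, was about 4 mm too high. The later readings from all three cameras agreed.

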